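# Tip a cover plate over against a step, gasket side up

### The arm

A 6-joint arm with a two-finger parallel gripper is mounted at the origin on a cart in front of the work surface, level with it; the furniture and walls round the work are solid. World frame = base frame: x ahead of the robot, y to its left, z up, the work surface at z = 0. Lengths are in m, angles in rad, forces in N, time in s.
With the tool pointing down it reaches from about 0.4 to 0.825 m from the base axis. Payload 7 kg.
Tool frame: the origin (TCP) lies at the very end of the fingers, on their centre line; the grasp point (between the pads) lies 19 mm behind it; z points along the fingers, y is the line along which they close (so a half turn about z gives the same grasp; the last joint's range is limited). The gripper opens to 88 mm and grips with 3 to 60 N. Pads are 19 mm wide; open, the fingers measure 130 mm over their backs; the gripper's body (78 mm by 193 mm) begins 47 mm behind the grasp point.
Start: joints at [1.629, 0.359, 0.012, 0, -1.224, -0.288], TCP at [0.154, 0.657, 0.188] pointing down, gripper open.
Joint ranges: [-3.07, 3.07], [-1.43, 2.12], [-1.02, 1.25], [-3.03, 1.67], [-3.05, -0], [-3.03, 3.03]. Speed limits (rad/s): [2.39, 2.39, 3.01, 3.14, 3.14, 3.14].

### API

Orientations are given as [roll, pitch, yaw] about the fixed x, y, z axes, in that order (R = Rz(yaw) Ry(pitch) Rx(roll)).
In Python, from station import arm gives the robot as it stands. The module is installed in compiled form; this text tells all that it offers.
- The arm moves only by the shell command python3 -m crank 'ROWS' [FORCE]. ROWS is JSON, a list of rows, each an object of numbers: "dx", "dy", "dz": the shift along the world's x, y, z in m; "twist": the turn about the world's z in degrees; "grip": the opening, from -1 (shut) to 1 (fully open). A call has exactly 5 rows; each row is the pose to reach, as a shift and turn from the pose commanded when the call began; what a row does not reach only later rows make up. A row lasts 1/12 s, in which the tool goes at most 41.7 mm and 7.16 degrees, less where a joint would pass 70% of its speed; a pose out of reach is approached as far as the arm can. A call with a gripper value outside its range is refused whole. The fingers move at their own pace and stop on an object; FORCE is the grip in N (left out, the last holds). Time passes only in rows, so rows that repeat a pose let the fingers close, or fill a call up. It gives the time, the measured TCP pose, the force, the opening and the grip force at its end, in the units of the state.
- arm.get_state(): the state, without advancing time (a new reading comes with each control period).
- arm.grab_frame(name): name is "scene" or "top"; returns the picture (480x640x3 uint8, red, green, blue); there is no depth.
- arm.get_calibration(name): a dict with "fx", "fy", "cx", "cy" (pixels), "cam_to_world" (4x4, takes a point from camera to world coordinates). Camera axes: x right, y down, z forward; pixel columns grow to the right and rows downward; lengths in m; the calibration is good to about 2 mm. A picture is of the moment at which its call begins. get_calibration takes no time and is no camera call.
- arm.job_done(): hands the job in; it is judged then, once.
The state is a dict: "t": time; "q": joint angles; "qd": joint speeds; "joint_efforts": joint torques, N m; "eef_pos": TCP position; "ee_rot": TCP orientation; "force": force on the tool from outside, world axes, zero at the start; "moment": the same for the moment, N m; "width": finger opening in m; "gripper_force": force on a finger pad.
Only numpy, scipy, OpenCV 4.12 (cv2) and the standard library are available. Lean on these libraries where they do the work, as an engineer would, in place of code of your own. Each camera call takes 0.05 s, during which the arm holds its last target. There are 200 camera calls.

### The job

Turn the blue cover plate over so that its gasket side faces up on the raised board: slide it against the board's front edge, lever it up on edge against that step by pushing gently on its free edge until it tips over onto the board, then push it squarely home against the steel fence at the back. Push gently throughout, never harder than about 25 N, and leave the tools and tins round about where they are.

Things in the scene. Friction and masses are not known exactly. Their poses are not given: they have to be found in the camera images.
- cover: flat square-edged slab 86 (own x) x 110 (own y) x 12 mm, 0.2 to 0.4 kg, too broad to grasp. +z face painted blue, -z face has an orange gasket frame (flush). Origin: centre of the gasket face. Starts blue side up, its edge 25 to 85 mm from the step, own x pointing to the board within 0.3 rad, up to 20 mm off the board's middle line. Stands on edge by itself; slides under 2 to 6 N
- board: wooden board fixed on the bench, 110 deep (own x) x 200 wide (own y) x 18 mm; origin: centre of its underside. Upright front face (the step) at own x = -55 mm, 18 mm high. Along the back a steel fence, its inner face at own x = +43 mm, its top 32 mm above the bench. Own x points from step to fence, roughly to the robot's right (world -y, within 0.15 rad)
- spanner: bystander: steel open-ended spanner 200 mm long, lying on the bench; origin under its centre
- grease_tin: bystander: round tin, 67 mm across, 58 mm high, blue lid; origin under its centre
- tape_measure: bystander: yellow tape measure 66 x 81 x 32 mm; origin under its centre
- nut: bystander: steel hexagon nut 27 mm wide, 13 mm high; origin under its centre

How it is judged:
On the way, in this order (a step that is already met when the one before it is completed fails the run):
1. the cover stands on edge against the board's step (within 20 degrees of upright, its middle within 40 mm of the step face) (angle between cover's own z axis and vertical between 1.22 and 1.92 rad and x of cover in the frame of board between -0.095 and -0.015 m), for 0.05 s.
2. the cover has tipped over and lies gasket up on the board (angle between cover's own z axis and vertical above 3 rad and height (world z) of cover between 0.026 and 0.034 m), for 0.1 s.
At the end, for the whole second after the job is handed in: the cover lies flat and at rest on the board with its gasket side up, its edge along the fence (within 5 mm and 0.06 rad), within 60 mm of the board's middle line, released (angle between cover's own z axis and vertical above 3.07 rad and height (world z) of cover between 0.027 and 0.033 m and x of cover in the frame of board between -0.005 and 0.004 m and y of cover in the frame of board between -0.06 and 0.06 m and angle between the x axis of cover and the x axis of board, either way round below 0.06 rad and linear speed of cover below 0.01 m/s); the robot touches nothing.
It fails at once if the robot pushes the cover harder than 30 N (contact force between any of the fingers, the arm and cover above 30 N).
It fails at once if the robot leans on the board harder than 30 N (contact force between any of the fingers, the arm and board above 30 N).
It fails at once if a bystander is moved more than 15 mm (distance of any of spanner, grease_tin, tape_measure, nut from where it was at the start of the episode above 0.015 m).
It also fails if it takes over 72 s, if anything falls off the work surface, if the arm or the gripper's body presses on something with over 40 N, if the wrist force passes 120 N, or if a joint passes its speed limit or range.

## Working session

There is one attempt and no reset: what is moved stays moved. The work goes in short steps, Python scripts to look and compute and a shell command to move; the robot and the scene stay as the last step left them, time stands still between calls to the robot, and variables do not carry over. Pictures are saved under pics/ and viewed, at most 13 in all, crops included, and the job is handed in when it is done.

```bash
mkdir -p pics; python3 - <<'E'
from station import arm
import cv2,numpy as np
np.set_printoptions(precision=4,suppress=True)
for n in("scene","top"):
    f=arm.grab_frame(n); cv2.imwrite(f"pics/{n}0.png",f[:,:,::-1]); c=arm.get_calibration(n); print(n,c["fx"],c["cx"],c["cy"]);print(np.array(c["cam_to_world"]))
s=arm.get_state();print(s)
E
```

```text
scene 434.43011508920426 323.98013840774956 235.09171666956226
[[-0.8361 -0.3566  0.4168  0.2203]
 [-0.5485  0.5484 -0.6312  0.6855]
 [-0.0035 -0.7564 -0.6541  0.6392]
 [ 0.      0.      0.      1.    ]]
top 540.6574937672707 315.5947246013131 241.98310770338813
[[-0.1099 -0.9708  0.2132  0.3997]
 [-0.9939  0.1082 -0.0196  0.1043]
 [-0.004  -0.214  -0.9768  0.9573]
 [ 0.      0.      0.      1.    ]]
{'t': 0.1, 'q': array([ 1.6291,  0.3593,  0.0112, -0.0003, -1.2241, -0.2881]), 'qd': array([ 0.002 , -0.0008,  0.0029,  0.0001,  0.    , -0.0006]), 'joint_efforts': array([ -0.0018, -58.4158,  29.3754,   7.0155,   0.0102,  -0.0001]), 'eef_pos': array([0.1537, 0.6568, 0.1872]), 'ee_rot': array([ 3.1401, -0.0001, -0.2299]), 'force': array([-0.2264,  0.6734, -0.6003]), 'moment': array([-0.0052,  0.0639, -0.0131]), 'gripper_force': 0.0, 'width': 0.08730555663857972}
```

View pics/top0.png

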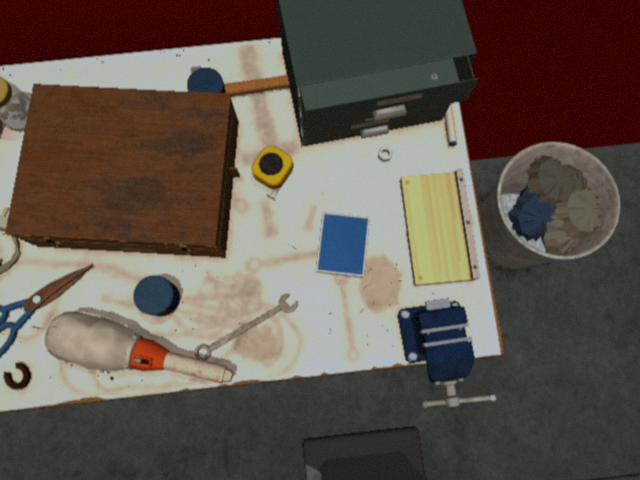

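View pics/scene0.png

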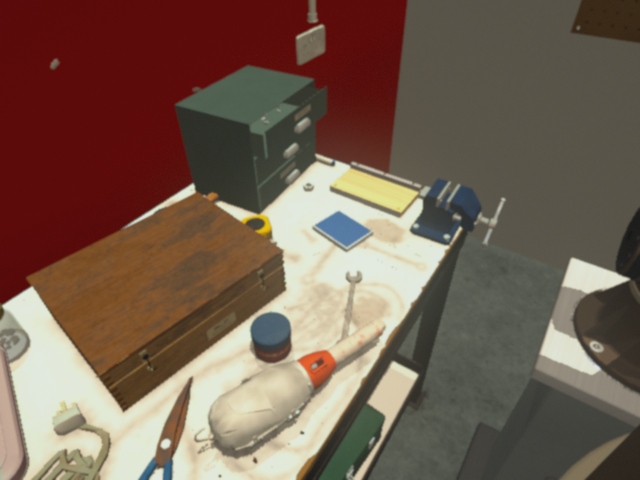

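Top view: cover around (343,245), board around (440,228), with the fence along its right side and the vise below at (437,335). The nut is at (385,155), the tape at (272,167), the spanner from (204,352) to (289,303) and the tin at (157,295). Now the measurements.

```bash
cat > h.py <<'E'
import cv2,numpy as np
from station import arm
np.set_printoptions(precision=4,suppress=True)
def cast(n,px,z):
    c=arm.get_calibration(n);T=np.array(c["cam_to_world"])
    px=np.atleast_2d(px).astype(float)
    d=np.c_[(px[:,0]-c["cx"])/c["fx"],(px[:,1]-c["cy"])/c["fy"],np.ones(len(px))]@T[:3,:3].T
    return T[:3,3]+d*((z-T[2,3])/d[:,2])[:,None]
def rect(n,img,lo,hi,z,roi):
    hsv=cv2.cvtColor(img,cv2.COLOR_RGB2HSV);m=cv2.inRange(hsv,lo,hi);k=np.zeros_like(m);x0,y0,x1,y1=roi;k[y0:y1,x0:x1]=m[y0:y1,x0:x1]
    k=cv2.morphologyEx(k,cv2.MORPH_CLOSE,np.ones((5,5)))
    cs,_=cv2.findContours(k,cv2.RETR_EXTERNAL,cv2.CHAIN_APPROX_NONE);c=max(cs,key=cv2.contourArea)[:,0]
    P=cast(n,c,z)[:,:2]
    (cx,cy),wh,a=cv2.minAreaRect((P*1000).astype(np.float32))
    return np.array([cx,cy]),wh,a,cv2.boxPoints(((cx,cy),wh,a))
E
python3 - <<'E'
from h import *
t=cv2.imread("pics/top0.png")[:,:,::-1].copy();s=cv2.imread("pics/scene0.png")[:,:,::-1].copy()
B=((95,120,60),(125,255,255));Y=((18,50,120),(35,255,255))
for l,a in(("cover top",("top",t,*B,.012,(300,200,385,290))),("board top",("top",t,*Y,.018,(395,160,470,295))),
 ("cover sc",("scene",s,*B,.012,(300,200,385,260))),("board sc",("scene",s,*Y,.018,(325,160,425,220)))): 
    for r in rect(*a): print(l,r)
print(cast("top",[[385,155],[289,303],[272,167],[300,142],[440,300],[365,130],[480,280],[459,170]],0))
E
```

```text
cover top [597.9457  37.5047]
cover top (76.6668472290039, 100.143798828125)
cover top 76.93022155761719
cover top [[540.5023  11.4875]
 [638.0518 -11.1588]
 [655.3891  63.522 ]
 [557.8395  86.1683]]
board top [ 607.5193 -129.548 ]
board top (100.00814819335938, 201.98623657226562)
board top 88.49346923828125
board top [[ 505.2464 -176.8796]
 [ 707.1628 -182.19  ]
 [ 709.7922  -82.2164]
 [ 507.8757  -76.9061]]
cover sc [600.2646  36.6055]
cover sc (66.70976257324219, 89.76956939697266)
cover sc 76.95813751220703
cover sc [[549.0107  14.2399]
 [636.4647  -6.0178]
 [651.5186  58.9712]
 [564.0646  79.2289]]
board sc [ 604.1618 -122.7008]
board sc (125.83432006835938, 211.2080841064453)
board sc 89.83902740478516
board sc [[ 498.3814 -185.3211]
 [ 709.5887 -185.9144]
 [ 709.9422  -60.0806]
 [ 498.7349  -59.4872]]
[[ 0.7604 -0.0628  0.    ]
 [ 0.504   0.144   0.    ]
 [ 0.7604  0.1503  0.    ]
 [ 0.8041  0.0931  0.    ]
 [ 0.4798 -0.1221  0.    ]
 [ 0.8145 -0.032   0.    ]
 [ 0.5072 -0.1986  0.    ]
 [ 0.7156 -0.1958  0.    ]]
```

Cover centre is about (0.599, 0.037), turned 0.2 rad relative to the board. The step is at y ≈ -0.079 and the board's middle line at x ≈ 0.608. Sizes agree: the board is 202 mm wide and 100 mm to the fence. I'll move to a spot behind the free edge.

```bash

for i in 1; do
python3 -m crank '[{"dx":0.03,"dy":-0.03,"twist":-4,"grip":0.3},{"dx":0.05,"dy":-0.06,"twist":-8,"grip":0.3},{"dx":0.075,"dy":-0.09,"twist":-12,"grip":0.3},{"dx":0.1,"dy":-0.12,"twist":-16,"grip":0.3},{"dx":0.12,"dy":-0.14,"twist":-20,"grip":0.3}]'
python3 -m crank '[{"dx":0.03,"dy":-0.03,"twist":-4,"grip":0.3},{"dx":0.05,"dy":-0.06,"twist":-8,"grip":0.3},{"dx":0.075,"dy":-0.09,"twist":-12,"grip":0.3},{"dx":0.1,"dy":-0.12,"twist":-16,"grip":0.3},{"dx":0.12,"dy":-0.14,"twist":-20,"grip":0.3}]'
python3 -m crank '[{"dx":0.03,"dy":-0.03,"twist":-4,"grip":0.3},{"dx":0.05,"dy":-0.06,"twist":-8,"grip":0.3},{"dx":0.075,"dy":-0.09,"twist":-12,"grip":0.3},{"dx":0.1,"dy":-0.12,"twist":-16,"grip":0.3},{"dx":0.12,"dy":-0.14,"twist":-20,"grip":0.3}]'
python3 -m crank '[{"dx":0.02,"dy":-0.025,"twist":-4,"grip":0.3},{"dx":0.04,"dy":-0.05,"twist":-8,"grip":0.3},{"dx":0.06,"dy":-0.075,"twist":-12,"grip":0.3},{"dx":0.08,"dy":-0.1,"twist":-16,"grip":0.3},{"dx":0.091,"dy":-0.112,"twist":-18.3,"grip":0.3}]'
done
```

```text
invalid input at $[0]: expected keys dx, dy, dz, twist, grip
invalid input at $[0]: expected keys dx, dy, dz, twist, grip
invalid input at $[0]: expected keys dx, dy, dz, twist, grip
invalid input at $[0]: expected keys dx, dy, dz, twist, grip
```

```bash

python3 -m crank '[{"dx":0.03,"dy":-0.03,"dz":0,"twist":-4,"grip":0.3},{"dx":0.05,"dy":-0.06,"dz":0,"twist":-8,"grip":0.3},{"dx":0.075,"dy":-0.09,"dz":0,"twist":-12,"grip":0.3},{"dx":0.1,"dy":-0.12,"dz":0,"twist":-16,"grip":0.3},{"dx":0.12,"dy":-0.14,"dz":0,"twist":-20,"grip":0.3}]'
python3 -m crank '[{"dx":0.03,"dy":-0.03,"dz":0,"twist":-4,"grip":0.3},{"dx":0.05,"dy":-0.06,"dz":0,"twist":-8,"grip":0.3},{"dx":0.075,"dy":-0.09,"dz":0,"twist":-12,"grip":0.3},{"dx":0.1,"dy":-0.12,"dz":0,"twist":-16,"grip":0.3},{"dx":0.12,"dy":-0.14,"dz":0,"twist":-20,"grip":0.3}]'
python3 -m crank '[{"dx":0.03,"dy":-0.03,"dz":0,"twist":-4,"grip":0.3},{"dx":0.05,"dy":-0.06,"dz":0,"twist":-8,"grip":0.3},{"dx":0.075,"dy":-0.09,"dz":0,"twist":-12,"grip":0.3},{"dx":0.1,"dy":-0.12,"dz":0,"twist":-16,"grip":0.3},{"dx":0.12,"dy":-0.14,"dz":0,"twist":-20,"grip":0.3}]'
python3 -m crank '[{"dx":0.02,"dy":-0.025,"dz":0,"twist":-4,"grip":0.3},{"dx":0.04,"dy":-0.05,"dz":0,"twist":-8,"grip":0.3},{"dx":0.06,"dy":-0.075,"dz":0,"twist":-12,"grip":0.3},{"dx":0.08,"dy":-0.1,"dz":0,"twist":-16,"grip":0.3},{"dx":0.091,"dy":-0.112,"dz":0,"twist":-18.3,"grip":0.3}]'
```

```text
t: 0.52
eef_pos: [0.2747, 0.5144, 0.1879]
ee_rot: [3.141, -0.0, -0.583]
force: [0.2, 0.5, 0.6]
width: 0.0604
gripper_force: 0.0
t: 0.93
eef_pos: [0.3946, 0.3745, 0.188]
ee_rot: [3.141, -0.0, -0.932]
force: [0.6, 0.8, -0.4]
width: 0.0569
gripper_force: 0.0
t: 1.35
eef_pos: [0.5147, 0.2346, 0.1879]
ee_rot: [3.141, -0.0, -1.281]
force: [0.4, 0.9, 0.2]
width: 0.0573
gripper_force: 0.0
t: 1.77
eef_pos: [0.6059, 0.1225, 0.1874]
ee_rot: [3.141, -0.001, -1.602]
force: [0.3, 0.9, 0.1]
width: 0.0568
gripper_force: 0.0
```

```bash

python3 -m crank '[{"dx":0,"dy":0.003,"dz":-0.04,"twist":0,"grip":0.3},{"dx":0,"dy":0.004,"dz":-0.08,"twist":0,"grip":0.3},{"dx":0,"dy":0.004,"dz":-0.12,"twist":0,"grip":0.3},{"dx":0,"dy":0.004,"dz":-0.16,"twist":0,"grip":0.3},{"dx":0,"dy":0.004,"dz":-0.182,"twist":0,"grip":0.3}]'
python3 - <<'E'
from h import *
a=arm.grab_frame("top")[130:370,230:500];b=arm.grab_frame("scene")[130:370,230:500]
cv2.imwrite("pics/a1.png",cv2.resize(np.hstack([a,b])[:,:,::-1],(800,356)))
print(arm.get_state()["eef_pos"])
E
```

```text
t: 2.18
eef_pos: [0.6018, 0.1279, 0.0012]
ee_rot: [3.136, -0.002, -1.598]
force: [-0.4, 0.4, -0.5]
width: 0.0567
gripper_force: 0.0
[0.6012 0.1274 0.0012]
```

View pics/a1.png

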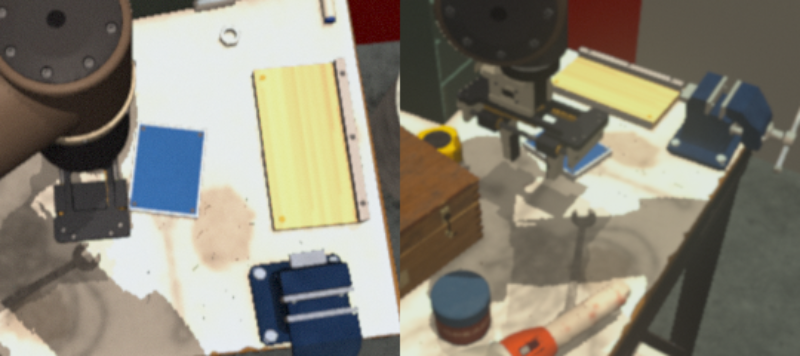

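The gripper sits behind the free edge with nothing touched. I'll raise it slightly and push slowly toward the step.

```bash

python3 -m crank '[{"dx":0,"dy":-0.004,"dz":0.004,"twist":0,"grip":0.3},{"dx":0,"dy":-0.008,"dz":0.004,"twist":0,"grip":0.3},{"dx":0,"dy":-0.013,"dz":0.004,"twist":0,"grip":0.3},{"dx":0,"dy":-0.019,"dz":0.004,"twist":0,"grip":0.3},{"dx":0,"dy":-0.025,"dz":0.004,"twist":0,"grip":0.3}]'
python3 -m crank '[{"dx":0,"dy":-0.006,"dz":0,"twist":0,"grip":0.3},{"dx":0,"dy":-0.012,"dz":0,"twist":0,"grip":0.3},{"dx":0,"dy":-0.018,"dz":0,"twist":0,"grip":0.3},{"dx":0,"dy":-0.024,"dz":0,"twist":0,"grip":0.3},{"dx":0,"dy":-0.03,"dz":0,"twist":0,"grip":0.3}]'
python3 -m crank '[{"dx":0,"dy":-0.006,"dz":0,"twist":0,"grip":0.3},{"dx":0,"dy":-0.012,"dz":0,"twist":0,"grip":0.3},{"dx":0,"dy":-0.018,"dz":0,"twist":0,"grip":0.3},{"dx":0,"dy":-0.024,"dz":0,"twist":0,"grip":0.3},{"dx":0,"dy":-0.03,"dz":0,"twist":0,"grip":0.3}]'
python3 - <<'E'
from h import *
t=arm.grab_frame("top")
print(rect("top",t,(95,120,60),(125,255,255),.012,(300,190,410,290)))
E
```

```text
t: 2.7
eef_pos: [0.6055, 0.1039, 0.0117]
ee_rot: [-3.139, 0.001, -1.596]
force: [-0.0, 0.2, -0.4]
width: 0.0568
gripper_force: 0.0
t: 3.12
eef_pos: [0.6047, 0.0735, 0.01]
ee_rot: [3.141, -0.0, -1.597]
force: [-0.8, 0.7, 0.1]
width: 0.0568
gripper_force: 0.0
t: 3.53
eef_pos: [0.6047, 0.0436, 0.01]
ee_rot: [3.141, -0.0, -1.596]
force: [-0.5, 0.3, 0.0]
width: 0.0571
gripper_force: 0.0
(array([604.1132,  37.273 ]), (37.95064926147461, 12.652600288391113), 88.13755798339844, array([[597.1736,  18.5133],
       [609.8195,  18.1021],
       [611.0529,  56.0327],
       [598.407 ,  56.4439]], dtype=float32))
```

```bash
python3 - <<'E'
from h import *
a=arm.grab_frame("top")[130:370,230:500];b=arm.grab_frame("scene")[130:370,230:500]
cv2.imwrite("pics/a2.png",cv2.resize(np.hstack([a,b])[:,:,::-1],(800,356)))
print(arm.get_state()["eef_pos"],arm.get_state()["force"])
E
```

```text
[0.6048 0.0437 0.0101] [-0.7661 -0.2642  0.4489]
```

View pics/a2.png

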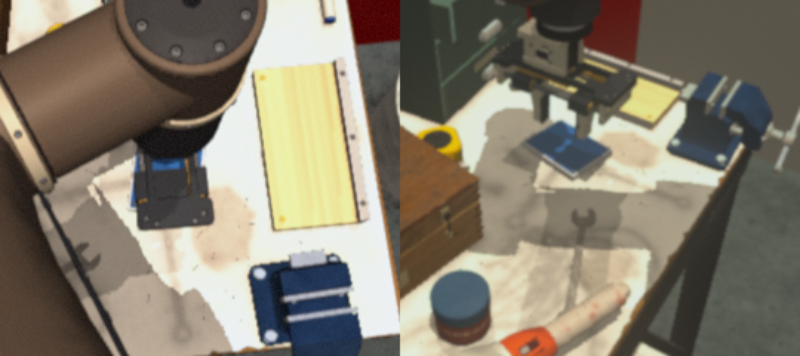

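The fingers passed above the cover because z was transiently too high, and the cover stayed put. I'll lift, go back and come down lower, letting it settle.

```bash

python3 -m crank '[{"dx":0,"dy":0,"dz":0.01,"twist":0,"grip":0.3},{"dx":0,"dy":0.02,"dz":0.02,"twist":0,"grip":0.3},{"dx":0,"dy":0.045,"dz":0.02,"twist":0,"grip":0.3},{"dx":0,"dy":0.07,"dz":0.02,"twist":0,"grip":0.3},{"dx":0,"dy":0.085,"dz":0.015,"twist":0,"grip":0.3}]'
python3 -m crank '[{"dx":0,"dy":0,"dz":-0.005,"twist":0,"grip":0.3},{"dx":0,"dy":0,"dz":-0.01,"twist":0,"grip":0.3},{"dx":0,"dy":0,"dz":-0.015,"twist":0,"grip":0.3},{"dx":0,"dy":0,"dz":-0.02,"twist":0,"grip":0.3},{"dx":0,"dy":0,"dz":-0.02,"twist":0,"grip":0.3}]'
python3 - <<'E'
from h import *
t=arm.grab_frame("top")
print(rect("top",t,(95,120,60),(125,255,255),.012,(300,190,410,290)))
print(arm.get_state()["eef_pos"])
E
```

```text
t: 4.1
eef_pos: [0.6061, 0.1319, 0.0271]
ee_rot: [-3.138, 0.001, -1.595]
force: [0.2, -0.4, 1.3]
width: 0.0566
gripper_force: 0.0
t: 4.52
eef_pos: [0.6038, 0.128, 0.0036]
ee_rot: [3.139, -0.001, -1.597]
force: [-0.3, -0.7, -0.4]
width: 0.057
gripper_force: 0.0
(array([597.8835,  37.5848]), (76.43970489501953, 99.81395721435547), 77.02096557617188, array([[540.6675,  11.5502],
       [637.9315, -10.8674],
       [655.0994,  63.6194],
       [557.8355,  86.0371]], dtype=float32))
[0.6042 0.1282 0.0042]
```

```bash

python3 -m crank '[{"dx":0,"dy":-0.003,"dz":0,"twist":0,"grip":0.3},{"dx":0,"dy":-0.008,"dz":0,"twist":0,"grip":0.3},{"dx":0,"dy":-0.013,"dz":0,"twist":0,"grip":0.3},{"dx":0,"dy":-0.018,"dz":0,"twist":0,"grip":0.3},{"dx":0,"dy":-0.023,"dz":0,"twist":0,"grip":0.3}]'
python3 -m crank '[{"dx":0,"dy":-0.005,"dz":0,"twist":0,"grip":0.3},{"dx":0,"dy":-0.01,"dz":0,"twist":0,"grip":0.3},{"dx":0,"dy":-0.015,"dz":0,"twist":0,"grip":0.3},{"dx":0,"dy":-0.02,"dz":0,"twist":0,"grip":0.3},{"dx":0,"dy":-0.025,"dz":0,"twist":0,"grip":0.3}]'
python3 -m crank '[{"dx":0,"dy":-0.005,"dz":0,"twist":0,"grip":0.3},{"dx":0,"dy":-0.01,"dz":0,"twist":0,"grip":0.3},{"dx":0,"dy":-0.015,"dz":0,"twist":0,"grip":0.3},{"dx":0,"dy":-0.02,"dz":0,"twist":0,"grip":0.3},{"dx":0,"dy":-0.025,"dz":0,"twist":0,"grip":0.3}]'
python3 - <<'E'
from h import *
t=arm.grab_frame("top")
r=rect("top",t,(95,120,60),(125,255,255),.012,(300,190,420,290));print(r)
E
```

```text
t: 4.98
eef_pos: [0.6048, 0.1055, 0.0053]
ee_rot: [-3.141, 0.0, -1.597]
force: [-0.8, -0.1, -0.3]
width: 0.057
gripper_force: 0.0
t: 5.4
eef_pos: [0.6048, 0.0807, 0.0051]
ee_rot: [3.142, -0.0, -1.596]
force: [-0.4, -0.0, 0.4]
width: 0.0571
gripper_force: 0.0
t: 5.82
eef_pos: [0.6048, 0.0557, 0.005]
ee_rot: [3.142, 0.0, -1.596]
force: [-0.1, -0.9, 0.4]
width: 0.057
gripper_force: 0.0
(array([600.4594,   7.1028]), (18.190196990966797, 81.12567138671875), 77.02096557617188, array([[558.8901,   7.3503],
       [637.9432, -10.8701],
       [642.0286,   6.8554],
       [562.9755,  25.0758]], dtype=float32))
```

```bash
python3 - <<'E'
from h import *
for z in (0.01,.02,.04,.06):
    c=arm.get_calibration("scene");T=np.linalg.inv(np.array(c["cam_to_world"]))
    for x in(.566,.643):
        p=T[:3,:3]@[x,.0437,z]+T[:3,3];print(z,x,c["fx"]*p[0]/p[2]+c["cx"],c["fy"]*p[1]/p[2]+c["cy"])
b=arm.grab_frame("scene")[160:280,270:430]
cv2.imwrite("pics/a3.png",cv2.resize(b[:,:,::-1],(800,600)))
E
```

```text
0.01 0.566 353.44684823702687 235.38383555010054
0.01 0.643 324.32225697180377 223.35799830293706
0.02 0.566 353.63312248043036 231.94214504736087
0.02 0.643 324.3092985359449 219.9485357691142
0.04 0.566 354.0134396927539 224.91522541657056
0.04 0.643 324.282859043722 212.99210529179615
0.06 0.566 354.4044802824837 217.69017562295036
0.06 0.643 324.2556989855187 205.84608845236224
```

View pics/a3.png

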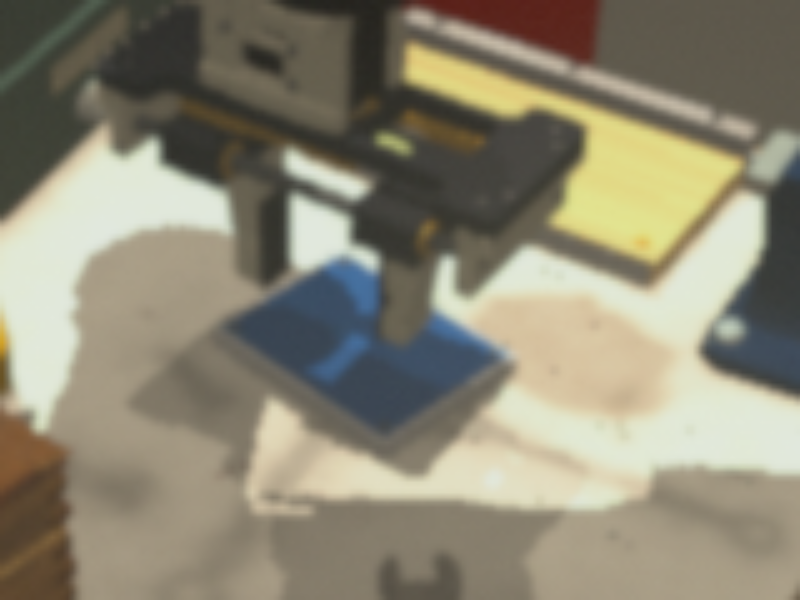

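The fingertips visibly hover about 40 mm above the cover although the reported z is 0.005, so the reported TCP height doesn't match the picture. I'll back off to clear bench and probe downward for the true bench height, watching the force.

```bash

python3 -m crank '[{"dx":0,"dy":0.02,"dz":0,"twist":0,"grip":0.3},{"dx":0,"dy":0.04,"dz":0,"twist":0,"grip":0.3},{"dx":0,"dy":0.06,"dz":0,"twist":0,"grip":0.3},{"dx":0,"dy":0.073,"dz":0,"twist":0,"grip":0.3},{"dx":0,"dy":0.073,"dz":0,"twist":0,"grip":0.3}]'
python3 -m crank '[{"dx":0,"dy":0,"dz":-0.002,"twist":0,"grip":0.3},{"dx":0,"dy":0,"dz":-0.004,"twist":0,"grip":0.3},{"dx":0,"dy":0,"dz":-0.006,"twist":0,"grip":0.3},{"dx":0,"dy":0,"dz":-0.008,"twist":0,"grip":0.3},{"dx":0,"dy":0,"dz":-0.008,"twist":0,"grip":0.3}]'
python3 - <<'E'
from h import *
print(arm.get_state())
def pr(n,P):
    c=arm.get_calibration(n);T=np.linalg.inv(np.array(c["cam_to_world"]));p=T[:3,:3]@P+T[:3,3];return c["fx"]*p[0]/p[2]+c["cx"],c["fy"]*p[1]/p[2]+c["cy"]
P=arm.get_state()["eef_pos"]
print(pr("scene",P+[-.038,0,0]),pr("scene",P+[.038,0,0]),pr("scene",P+[-.038,0,.04]),pr("scene",P+[.038,0,.04]))
b=arm.grab_frame("scene")[160:280,260:420]
cv2.imwrite("pics/a4.png",cv2.resize(b[:,:,::-1],(800,600)))
E
```

```text
t: 6.33
eef_pos: [0.6051, 0.1316, 0.0051]
ee_rot: [-3.141, 0.0, -1.594]
force: [0.3, -0.9, -0.7]
width: 0.0569
gripper_force: 0.0
t: 6.75
eef_pos: [0.6044, 0.1284, -0.0035]
ee_rot: [3.141, -0.0, -1.597]
force: [0.8, -0.4, -0.0]
width: 0.0571
gripper_force: 0.0
{'t': 6.75, 'q': array([ 0.5249,  0.4475, -0.3389, -0.0001, -0.7854, -0.5513]), 'qd': array([ 0.0026, -0.0033,  0.0062,  0.0019, -0.0075, -0.0001]), 'joint_efforts': array([  0.1083, -57.8589,  22.1709,   5.3207,   0.0857,   0.0052]), 'eef_pos': array([ 0.6044,  0.1284, -0.0035]), 'ee_rot': array([ 3.1407, -0.0004, -1.5973]), 'force': array([ 0.8193, -0.3809, -0.0435]), 'moment': array([ 0.0689, -0.0549, -0.0179]), 'gripper_force': 0.0, 'width': 0.0571187159821009}
(np.float64(332.71595972435733), np.float64(262.2066156394239)) (np.float64(303.3022237817732), np.float64(248.8790824041542)) (np.float64(332.9052698567482), np.float64(248.23758337183438)) (np.float64(302.6500885001078), np.float64(235.01175497779704))
```

View pics/a4.png

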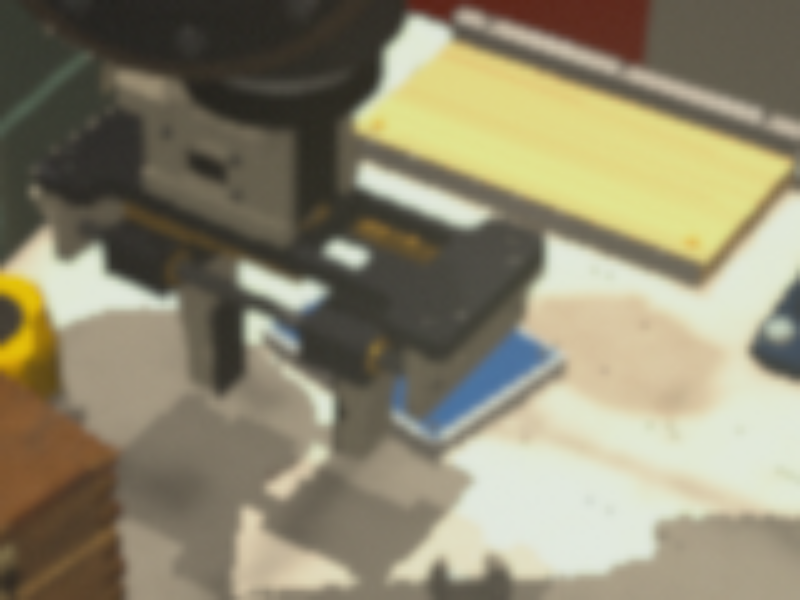

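Nothing touched at reported z = -0.0035, and the picture puts the tips 30–45 mm higher than reported. I'll keep probing down in small steps.

```bash

python3 -m crank '[{"dx":0,"dy":0,"dz":-0.003,"twist":0,"grip":0.3},{"dx":0,"dy":0,"dz":-0.006,"twist":0,"grip":0.3},{"dx":0,"dy":0,"dz":-0.01,"twist":0,"grip":0.3},{"dx":0,"dy":0,"dz":-0.014,"twist":0,"grip":0.3},{"dx":0,"dy":0,"dz":-0.015,"twist":0,"grip":0.3}]'
python3 -m crank '[{"dx":0,"dy":0,"dz":-0.001,"twist":0,"grip":0.3},{"dx":0,"dy":0,"dz":-0.002,"twist":0,"grip":0.3},{"dx":0,"dy":0,"dz":-0.003,"twist":0,"grip":0.3},{"dx":0,"dy":0,"dz":-0.004,"twist":0,"grip":0.3},{"dx":0,"dy":0,"dz":-0.004,"twist":0,"grip":0.3}]'
```

```text
t: 7.22
eef_pos: [0.6042, 0.129, -0.0189]
ee_rot: [3.14, -0.0, -1.597]
force: [0.3, 0.4, 0.2]
width: 0.057
gripper_force: 0.0
t: 7.63
eef_pos: [0.6047, 0.1292, -0.0221]
ee_rot: [3.141, -0.0, -1.596]
force: [-0.6, 0.1, -0.2]
width: 0.0568
gripper_force: 0.0
```

```bash

python3 -m crank '[{"dx":0,"dy":0,"dz":-0.001,"twist":0,"grip":0.3},{"dx":0,"dy":0,"dz":-0.002,"twist":0,"grip":0.3},{"dx":0,"dy":0,"dz":-0.003,"twist":0,"grip":0.3},{"dx":0,"dy":0,"dz":-0.004,"twist":0,"grip":0.3},{"dx":0,"dy":0,"dz":-0.004,"twist":0,"grip":0.3}]'
python3 -m crank '[{"dx":0,"dy":0,"dz":-0.001,"twist":0,"grip":0.3},{"dx":0,"dy":0,"dz":-0.002,"twist":0,"grip":0.3},{"dx":0,"dy":0,"dz":-0.003,"twist":0,"grip":0.3},{"dx":0,"dy":0,"dz":-0.003,"twist":0,"grip":0.3},{"dx":0,"dy":0,"dz":-0.003,"twist":0,"grip":0.3}]'
python3 - <<'E'
from h import *
print(arm.get_state()['force'])
b=arm.grab_frame("scene")[160:280,260:420]
cv2.imwrite("pics/a5.png",cv2.resize(b[:,:,::-1],(640,480)))
E
```

```text
t: 8.05
eef_pos: [0.6046, 0.1291, -0.0262]
ee_rot: [3.141, -0.0, -1.596]
force: [-0.1, -0.9, 0.5]
width: 0.0572
gripper_force: 0.0
t: 8.47
eef_pos: [0.6047, 0.1292, -0.0291]
ee_rot: [3.141, -0.0, -1.596]
force: [-0.3, 0.4, -0.0]
width: 0.0567
gripper_force: 0.0
[-0.3366  0.3925 -0.0483]
```

View pics/a5.png

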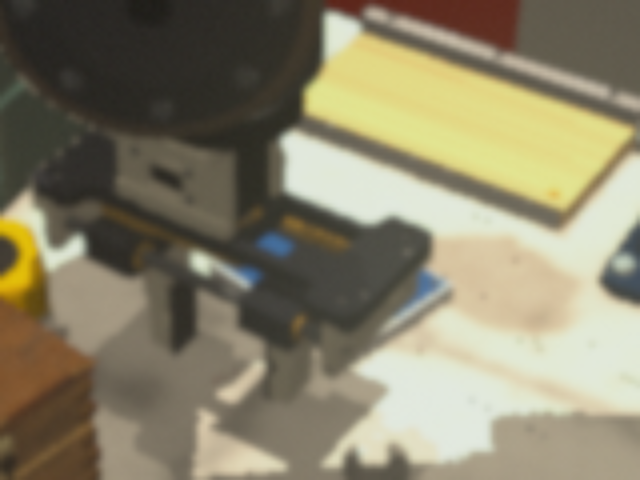

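Still hovering, with the right tip at about (331,260) and the bench expected near row 266. Continuing down.

```bash

python3 -m crank '[{"dx":0,"dy":0,"dz":-0.001,"twist":0,"grip":0.3},{"dx":0,"dy":0,"dz":-0.002,"twist":0,"grip":0.3},{"dx":0,"dy":0,"dz":-0.003,"twist":0,"grip":0.3},{"dx":0,"dy":0,"dz":-0.003,"twist":0,"grip":0.3},{"dx":0,"dy":0,"dz":-0.003,"twist":0,"grip":0.3}]'
python3 -m crank '[{"dx":0,"dy":0,"dz":-0.001,"twist":0,"grip":0.3},{"dx":0,"dy":0,"dz":-0.002,"twist":0,"grip":0.3},{"dx":0,"dy":0,"dz":-0.002,"twist":0,"grip":0.3},{"dx":0,"dy":0,"dz":-0.002,"twist":0,"grip":0.3},{"dx":0,"dy":0,"dz":-0.002,"twist":0,"grip":0.3}]'
```

```text
t: 8.93
eef_pos: [0.6047, 0.1292, -0.032]
ee_rot: [3.141, -0.0, -1.596]
force: [0.5, 0.6, 1.0]
width: 0.0567
gripper_force: 0.0
t: 9.35
eef_pos: [0.6048, 0.1292, -0.0339]
ee_rot: [3.142, -0.0, -1.596]
force: [0.8, -0.8, 0.7]
width: 0.057
gripper_force: 0.0
```

```bash

python3 -m crank '[{"dx":0,"dy":0,"dz":-0.001,"twist":0,"grip":0.3},{"dx":0,"dy":0,"dz":-0.002,"twist":0,"grip":0.3},{"dx":0,"dy":0,"dz":-0.002,"twist":0,"grip":0.3},{"dx":0,"dy":0,"dz":-0.002,"twist":0,"grip":0.3},{"dx":0,"dy":0,"dz":-0.002,"twist":0,"grip":0.3}]'
python3 -m crank '[{"dx":0,"dy":0,"dz":-0.001,"twist":0,"grip":0.3},{"dx":0,"dy":0,"dz":-0.002,"twist":0,"grip":0.3},{"dx":0,"dy":0,"dz":-0.002,"twist":0,"grip":0.3},{"dx":0,"dy":0,"dz":-0.002,"twist":0,"grip":0.3},{"dx":0,"dy":0,"dz":-0.002,"twist":0,"grip":0.3}]'
python3 -m crank '[{"dx":0,"dy":0,"dz":-0.001,"twist":0,"grip":0.3},{"dx":0,"dy":0,"dz":-0.002,"twist":0,"grip":0.3},{"dx":0,"dy":0,"dz":-0.002,"twist":0,"grip":0.3},{"dx":0,"dy":0,"dz":-0.002,"twist":0,"grip":0.3},{"dx":0,"dy":0,"dz":-0.002,"twist":0,"grip":0.3}]'
```

```text
t: 9.77
eef_pos: [0.6048, 0.1292, -0.036]
ee_rot: [3.142, -0.0, -1.596]
force: [-0.8, -0.6, -0.2]
width: 0.0567
gripper_force: 0.0
t: 10.18
eef_pos: [0.6047, 0.1292, -0.038]
ee_rot: [3.141, -0.0, -1.596]
force: [0.4, 0.1, 0.2]
width: 0.0567
gripper_force: 0.0
t: 10.6
eef_pos: [0.6049, 0.1293, -0.0382]
ee_rot: [-3.141, 0.0, -1.596]
force: [-4.6, 1.0, 15.5]
width: 0.0568
gripper_force: 7.6
```

Bench contact came at reported z ≈ -0.0385, so true height is reported + 0.0385. I'll rise to about 6 mm true and push.

```bash

python3 -m crank '[{"dx":0,"dy":0,"dz":0.003,"twist":0,"grip":0.3},{"dx":0,"dy":0,"dz":0.006,"twist":0,"grip":0.3},{"dx":0,"dy":0,"dz":0.007,"twist":0,"grip":0.3},{"dx":0,"dy":-0.002,"dz":0.007,"twist":0,"grip":0.3},{"dx":0,"dy":-0.006,"dz":0.007,"twist":0,"grip":0.3}]'
python3 -m crank '[{"dx":0,"dy":-0.004,"dz":0,"twist":0,"grip":0.3},{"dx":0,"dy":-0.008,"dz":0,"twist":0,"grip":0.3},{"dx":0,"dy":-0.012,"dz":0,"twist":0,"grip":0.3},{"dx":0,"dy":-0.016,"dz":0,"twist":0,"grip":0.3},{"dx":0,"dy":-0.02,"dz":0,"twist":0,"grip":0.3}]'
python3 -m crank '[{"dx":0,"dy":-0.004,"dz":0,"twist":0,"grip":0.3},{"dx":0,"dy":-0.008,"dz":0,"twist":0,"grip":0.3},{"dx":0,"dy":-0.012,"dz":0,"twist":0,"grip":0.3},{"dx":0,"dy":-0.016,"dz":0,"twist":0,"grip":0.3},{"dx":0,"dy":-0.02,"dz":0,"twist":0,"grip":0.3}]'
python3 -m crank '[{"dx":0,"dy":-0.004,"dz":0,"twist":0,"grip":0.3},{"dx":0,"dy":-0.008,"dz":0,"twist":0,"grip":0.3},{"dx":0,"dy":-0.012,"dz":0,"twist":0,"grip":0.3},{"dx":0,"dy":-0.016,"dz":0,"twist":0,"grip":0.3},{"dx":0,"dy":-0.02,"dz":0,"twist":0,"grip":0.3}]'
python3 - <<'E'
from h import *
t=arm.grab_frame("top")
print(rect("top",t,(95,120,60),(125,255,255),.012,(300,190,420,290)))
E
```

```text
t: 11.02
eef_pos: [0.6048, 0.1233, -0.0331]
ee_rot: [3.142, -0.0, -1.596]
force: [0.6, 0.7, -0.2]
width: 0.0568
gripper_force: 0.0
t: 11.43
eef_pos: [0.6047, 0.1026, -0.033]
ee_rot: [3.141, -0.0, -1.597]
force: [0.1, -0.4, 0.0]
width: 0.0572
gripper_force: 0.0
t: 11.85
eef_pos: [0.6047, 0.0829, -0.033]
ee_rot: [3.141, 0.0, -1.596]
force: [-0.3, 0.8, -0.5]
width: 0.0571
gripper_force: 0.6
t: 12.27
eef_pos: [0.6049, 0.0629, -0.0329]
ee_rot: [-3.141, 0.0, -1.596]
force: [0.7, 0.9, -0.1]
width: 0.0569
gripper_force: 0.7
(array([607.1236,  -1.9078]), (54.50543212890625, 98.60187530517578), 88.43977355957031, array([[557.0989, -27.8081],
       [655.6642, -30.4928],
       [657.1483,  23.9924],
       [558.5829,  26.6771]], dtype=float32))
```

The cover is sliding square to the board, with about 45 mm to go.

```bash

python3 -m crank '[{"dx":0,"dy":-0.004,"dz":0,"twist":0,"grip":0.3},{"dx":0,"dy":-0.008,"dz":0,"twist":0,"grip":0.3},{"dx":0,"dy":-0.012,"dz":0,"twist":0,"grip":0.3},{"dx":0,"dy":-0.016,"dz":0,"twist":0,"grip":0.3},{"dx":0,"dy":-0.02,"dz":0,"twist":0,"grip":0.3}]'
python3 -m crank '[{"dx":0,"dy":-0.004,"dz":0,"twist":0,"grip":0.3},{"dx":0,"dy":-0.008,"dz":0,"twist":0,"grip":0.3},{"dx":0,"dy":-0.012,"dz":0,"twist":0,"grip":0.3},{"dx":0,"dy":-0.016,"dz":0,"twist":0,"grip":0.3},{"dx":0,"dy":-0.019,"dz":0,"twist":0,"grip":0.3}]'
python3 -m crank '[{"dx":0,"dy":-0.0005,"dz":0,"twist":0,"grip":0.3},{"dx":0,"dy":-0.001,"dz":0,"twist":0,"grip":0.3},{"dx":0,"dy":-0.0015,"dz":0,"twist":0,"grip":0.3},{"dx":0,"dy":-0.002,"dz":0,"twist":0,"grip":0.3},{"dx":0,"dy":-0.002,"dz":0,"twist":0,"grip":0.3}]'
python3 - <<'E'
from h import *
t=arm.grab_frame("top")
print(rect("top",t,(95,120,60),(125,255,255),.012,(300,190,420,290)),arm.get_state()["force"])
E
```

```text
t: 12.73
eef_pos: [0.6048, 0.0429, -0.0329]
ee_rot: [-3.141, 0.0, -1.596]
force: [0.5, 1.6, -0.2]
width: 0.0571
gripper_force: 0.8
t: 13.15
eef_pos: [0.6048, 0.0238, -0.0329]
ee_rot: [-3.142, -0.0, -1.596]
force: [-0.5, 1.9, 0.1]
width: 0.0569
gripper_force: 0.9
t: 13.57
eef_pos: [0.6048, 0.0223, -0.0329]
ee_rot: [-3.142, -0.0, -1.596]
force: [0.3, 1.5, 0.8]
width: 0.0571
gripper_force: 0.7
(array([602.444, -43.992]), (50.96113204956055, 89.455322265625), 88.69876098632812, array([[557.1492, -68.4503],
       [646.5815, -70.4818],
       [647.7387, -19.5338],
       [558.3065, -17.5023]], dtype=float32)) [0.1903 1.4133 0.7617]
```

```bash

python3 -m crank '[{"dx":0,"dy":-0.001,"dz":0,"twist":0,"grip":0.3},{"dx":0,"dy":-0.0015,"dz":0,"twist":0,"grip":0.3},{"dx":0,"dy":-0.002,"dz":0,"twist":0,"grip":0.3},{"dx":0,"dy":-0.0025,"dz":0,"twist":0,"grip":0.3},{"dx":0,"dy":-0.003,"dz":0,"twist":0,"grip":0.3}]'
python3 -m crank '[{"dx":0,"dy":-0.0003,"dz":0,"twist":0,"grip":0.3},{"dx":0,"dy":-0.0006,"dz":0,"twist":0,"grip":0.3},{"dx":0,"dy":-0.0009,"dz":0,"twist":0,"grip":0.3},{"dx":0,"dy":-0.0012,"dz":0,"twist":0,"grip":0.3},{"dx":0,"dy":-0.0015,"dz":0,"twist":0,"grip":0.3}]'
```

```text
t: 14.03
eef_pos: [0.6048, 0.0192, -0.0329]
ee_rot: [-3.142, 0.0, -1.596]
force: [0.1, 2.1, 0.3]
width: 0.0567
gripper_force: 1.0
t: 14.45
eef_pos: [0.6048, 0.0177, -0.0329]
ee_rot: [-3.142, 0.0, -1.596]
force: [1.1, 1.3, 0.3]
width: 0.0568
gripper_force: 1.0
```

```bash

python3 -m crank '[{"dx":0,"dy":-0.0003,"dz":0,"twist":0,"grip":0.3},{"dx":0,"dy":-0.0006,"dz":0,"twist":0,"grip":0.3},{"dx":0,"dy":-0.0009,"dz":0,"twist":0,"grip":0.3},{"dx":0,"dy":-0.0012,"dz":0,"twist":0,"grip":0.3},{"dx":0,"dy":-0.0012,"dz":0,"twist":0,"grip":0.3}]'
```

```text
t: 14.87
eef_pos: [0.6048, 0.0165, -0.0329]
ee_rot: [-3.142, -0.0, -1.596]
force: [-0.4, 1.9, 1.1]
width: 0.0568
gripper_force: 0.9
```

```bash

python3 -m crank '[{"dx":0,"dy":-0.0003,"dz":0,"twist":0,"grip":0.3},{"dx":0,"dy":-0.0006,"dz":0,"twist":0,"grip":0.3},{"dx":0,"dy":-0.0009,"dz":0,"twist":0,"grip":0.3},{"dx":0,"dy":-0.0012,"dz":0,"twist":0,"grip":0.3},{"dx":0,"dy":-0.0012,"dz":0,"twist":0,"grip":0.3}]'
```

```text
t: 15.28
eef_pos: [0.6047, 0.016, -0.0329]
ee_rot: [-3.141, 0.001, -1.596]
force: [-1.1, 7.0, 0.6]
width: 0.0571
gripper_force: 3.2
```

```bash

python3 -m crank '[{"dx":0,"dy":-0.0003,"dz":0,"twist":0,"grip":0.3},{"dx":0,"dy":-0.0006,"dz":0,"twist":0,"grip":0.3},{"dx":0,"dy":-0.0009,"dz":0,"twist":0,"grip":0.3},{"dx":0,"dy":-0.001,"dz":0,"twist":0,"grip":0.3},{"dx":0,"dy":-0.001,"dz":0,"twist":0,"grip":0.3}]'
```

```text
t: 15.7
eef_pos: [0.6047, 0.0158, -0.0329]
ee_rot: [-3.141, 0.001, -1.596]
force: [-2.8, 10.4, 2.3]
width: 0.057
gripper_force: 5.3
```

The cover is against the step with about 10 N on it. I'll back off briefly, lower the tips nearly to the bench so they engage the bottom of the edge, and press again.

```bash

python3 -m crank '[{"dx":0,"dy":0.003,"dz":0,"twist":0,"grip":0.3},{"dx":0,"dy":0.004,"dz":-0.002,"twist":0,"grip":0.3},{"dx":0,"dy":0.004,"dz":-0.004,"twist":0,"grip":0.3},{"dx":0,"dy":0.004,"dz":-0.0045,"twist":0,"grip":0.3},{"dx":0,"dy":0.002,"dz":-0.0045,"twist":0,"grip":0.3}]'
python3 -m crank '[{"dx":0,"dy":-0.0005,"dz":0,"twist":0,"grip":0.3},{"dx":0,"dy":-0.001,"dz":0,"twist":0,"grip":0.3},{"dx":0,"dy":-0.0015,"dz":0,"twist":0,"grip":0.3},{"dx":0,"dy":-0.002,"dz":0,"twist":0,"grip":0.3},{"dx":0,"dy":-0.002,"dz":0,"twist":0,"grip":0.3}]'
```

```text
t: 16.12
eef_pos: [0.6044, 0.0161, -0.0379]
ee_rot: [3.141, -0.0, -1.596]
force: [-0.8, 7.0, -0.8]
width: 0.0567
gripper_force: 4.2
t: 16.53
eef_pos: [0.6045, 0.016, -0.0378]
ee_rot: [3.142, 0.002, -1.596]
force: [-2.7, 12.5, -0.6]
width: 0.0566
gripper_force: 6.0
```

```bash

python3 -m crank '[{"dx":0,"dy":0,"dz":0.0005,"twist":0,"grip":0.3},{"dx":0,"dy":0,"dz":0.001,"twist":0,"grip":0.3},{"dx":0,"dy":0,"dz":0.002,"twist":0,"grip":0.3},{"dx":0,"dy":0,"dz":0.003,"twist":0,"grip":0.3},{"dx":0,"dy":0,"dz":0.004,"twist":0,"grip":0.3}]'
```

```text
t: 16.95
eef_pos: [0.6045, 0.0159, -0.0338]
ee_rot: [3.141, 0.002, -1.596]
force: [-2.4, 11.1, -1.1]
width: 0.0571
gripper_force: 5.5
```

```bash

python3 -m crank '[{"dx":0,"dy":0,"dz":0.001,"twist":0,"grip":0.3},{"dx":0,"dy":0,"dz":0.002,"twist":0,"grip":0.3},{"dx":0,"dy":0,"dz":0.003,"twist":0,"grip":0.3},{"dx":0,"dy":0,"dz":0.004,"twist":0,"grip":0.3},{"dx":0,"dy":0,"dz":0.005,"twist":0,"grip":0.3}]'
```

```text
t: 17.37
eef_pos: [0.6045, 0.0158, -0.0288]
ee_rot: [3.141, 0.002, -1.596]
force: [-2.2, 10.8, -1.2]
width: 0.0569
gripper_force: 5.0
```

```bash

python3 -m crank '[{"dx":0,"dy":0,"dz":0.001,"twist":0,"grip":0.3},{"dx":0,"dy":0,"dz":0.002,"twist":0,"grip":0.3},{"dx":0,"dy":0,"dz":0.003,"twist":0,"grip":0.3},{"dx":0,"dy":0,"dz":0.004,"twist":0,"grip":0.3},{"dx":0,"dy":0,"dz":0.005,"twist":0,"grip":0.3}]'
python3 - <<'E'
from h import *
a=arm.grab_frame("top")[180:310,300:480];b=arm.grab_frame("scene")[150:280,290:470]
cv2.imwrite("pics/a6.png",cv2.resize(np.hstack([a,b])[:,:,::-1],(800,290),interpolation=cv2.INTER_CUBIC))
E
```

```text
t: 17.78
eef_pos: [0.6045, 0.0155, -0.0237]
ee_rot: [3.141, 0.001, -1.596]
force: [-2.4, 8.5, -1.7]
width: 0.057
gripper_force: 4.0
```

View pics/a6.png

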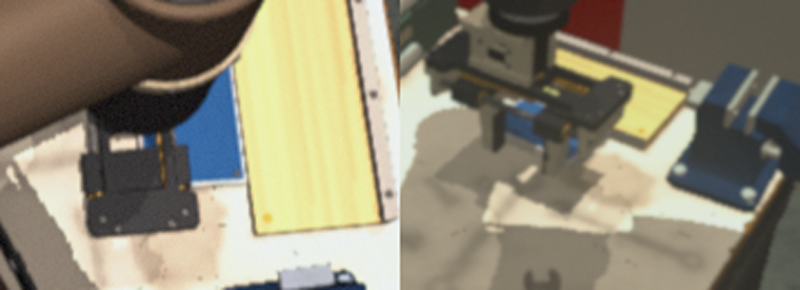

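The force persists with the tips 15 mm up, above the flat cover's top, so the free edge is lifting. I'll follow the arc.

```bash

python3 -m crank '[{"dx":0,"dy":-0.0003,"dz":0.001,"twist":0,"grip":0.3},{"dx":0,"dy":-0.0005,"dz":0.002,"twist":0,"grip":0.3},{"dx":0,"dy":-0.0007,"dz":0.003,"twist":0,"grip":0.3},{"dx":0,"dy":-0.0009,"dz":0.004,"twist":0,"grip":0.3},{"dx":0,"dy":-0.001,"dz":0.005,"twist":0,"grip":0.3}]'
```

```text
t: 18.3
eef_pos: [0.6046, 0.0148, -0.0186]
ee_rot: [-3.141, 0.002, -1.596]
force: [-2.1, 11.2, -0.2]
width: 0.0572
gripper_force: 4.9
```

```bash

python3 -m crank '[{"dx":0,"dy":-0.0002,"dz":0.001,"twist":0,"grip":0.3},{"dx":0,"dy":-0.0004,"dz":0.002,"twist":0,"grip":0.3},{"dx":0,"dy":-0.0006,"dz":0.003,"twist":0,"grip":0.3},{"dx":0,"dy":-0.0008,"dz":0.004,"twist":0,"grip":0.3},{"dx":0,"dy":-0.001,"dz":0.005,"twist":0,"grip":0.3}]'
```

```text
t: 18.72
eef_pos: [0.6046, 0.0139, -0.0135]
ee_rot: [-3.141, 0.002, -1.596]
force: [-1.6, 10.4, 0.5]
width: 0.0569
gripper_force: 5.1
```

```bash

python3 -m crank '[{"dx":0,"dy":-0.0002,"dz":0.001,"twist":0,"grip":0.3},{"dx":0,"dy":-0.0004,"dz":0.002,"twist":0,"grip":0.3},{"dx":0,"dy":-0.0006,"dz":0.003,"twist":0,"grip":0.3},{"dx":0,"dy":-0.0008,"dz":0.004,"twist":0,"grip":0.3},{"dx":0,"dy":-0.001,"dz":0.005,"twist":0,"grip":0.3}]'
python3 -m crank '[{"dx":0,"dy":-0.0003,"dz":0.001,"twist":0,"grip":0.3},{"dx":0,"dy":-0.0006,"dz":0.002,"twist":0,"grip":0.3},{"dx":0,"dy":-0.0008,"dz":0.003,"twist":0,"grip":0.3},{"dx":0,"dy":-0.0011,"dz":0.004,"twist":0,"grip":0.3},{"dx":0,"dy":-0.0014,"dz":0.005,"twist":0,"grip":0.3}]'
```

```text
t: 19.13
eef_pos: [0.6047, 0.0126, -0.0085]
ee_rot: [-3.141, 0.002, -1.596]
force: [-1.6, 9.6, 1.0]
width: 0.0571
gripper_force: 4.3
t: 19.55
eef_pos: [0.6047, 0.0111, -0.0034]
ee_rot: [-3.141, 0.002, -1.596]
force: [-1.4, 8.4, -0.3]
width: 0.057
gripper_force: 4.0
```

```bash

python3 -m crank '[{"dx":0,"dy":-0.0003,"dz":0.001,"twist":0,"grip":0.3},{"dx":0,"dy":-0.0006,"dz":0.002,"twist":0,"grip":0.3},{"dx":0,"dy":-0.001,"dz":0.003,"twist":0,"grip":0.3},{"dx":0,"dy":-0.0013,"dz":0.004,"twist":0,"grip":0.3},{"dx":0,"dy":-0.0017,"dz":0.005,"twist":0,"grip":0.3}]'
```

```text
t: 19.97
eef_pos: [0.6047, 0.0092, 0.0016]
ee_rot: [-3.141, 0.001, -1.596]
force: [-2.9, 7.8, 1.7]
width: 0.0572
gripper_force: 3.5
```

```bash

python3 -m crank '[{"dx":0,"dy":-0.0005,"dz":0.001,"twist":0,"grip":0.3},{"dx":0,"dy":-0.001,"dz":0.002,"twist":0,"grip":0.3},{"dx":0,"dy":-0.0014,"dz":0.003,"twist":0,"grip":0.3},{"dx":0,"dy":-0.0018,"dz":0.004,"twist":0,"grip":0.3},{"dx":0,"dy":-0.0023,"dz":0.005,"twist":0,"grip":0.3}]'
python3 -m crank '[{"dx":0,"dy":-0.0005,"dz":0.001,"twist":0,"grip":0.3},{"dx":0,"dy":-0.001,"dz":0.002,"twist":0,"grip":0.3},{"dx":0,"dy":-0.0015,"dz":0.003,"twist":0,"grip":0.3},{"dx":0,"dy":-0.002,"dz":0.004,"twist":0,"grip":0.3},{"dx":0,"dy":-0.0026,"dz":0.005,"twist":0,"grip":0.3}]'
```

```text
t: 20.38
eef_pos: [0.6049, 0.0069, 0.0067]
ee_rot: [-3.141, 0.001, -1.596]
force: [-1.2, 6.9, 0.8]
width: 0.0569
gripper_force: 3.2
t: 20.8
eef_pos: [0.605, 0.0041, 0.0118]
ee_rot: [-3.141, 0.001, -1.596]
force: [-1.2, 5.8, 1.5]
width: 0.0567
gripper_force: 2.9
```

```bash

python3 -m crank '[{"dx":0,"dy":-0.0006,"dz":0.001,"twist":0,"grip":0.3},{"dx":0,"dy":-0.0013,"dz":0.002,"twist":0,"grip":0.3},{"dx":0,"dy":-0.002,"dz":0.003,"twist":0,"grip":0.3},{"dx":0,"dy":-0.0026,"dz":0.004,"twist":0,"grip":0.3},{"dx":0,"dy":-0.0033,"dz":0.005,"twist":0,"grip":0.3}]'
```

```text
t: 21.22
eef_pos: [0.6051, 0.0007, 0.0169]
ee_rot: [-3.141, 0.001, -1.596]
force: [-0.6, 5.8, 2.5]
width: 0.0569
gripper_force: 2.9
```

```bash
python3 - <<'E'
from h import *
a=arm.grab_frame("top")[180:310,300:480];b=arm.grab_frame("scene")[150:260,300:430]
a=cv2.resize(a,(400,290),interpolation=cv2.INTER_CUBIC);b=cv2.resize(b,(400,290),interpolation=cv2.INTER_CUBIC)
cv2.imwrite("pics/a7.png",np.hstack([a,b])[:,:,::-1])
E
```

```text
(no output)
```

View pics/a7.png

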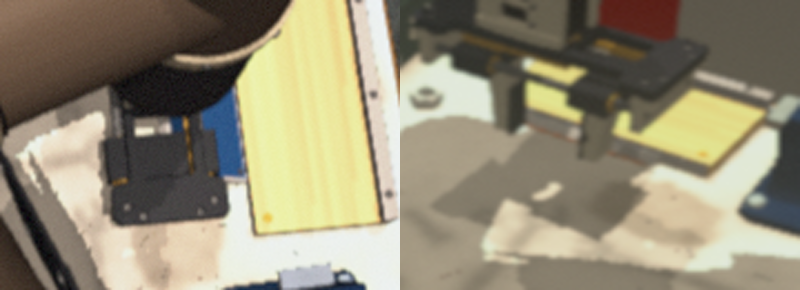

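The scene view shows the slab tilted about 40–45° with its orange-lined lower edge just above the tips, so the fingers are bearing under the corner. I'll push on, mostly horizontally.

```bash

python3 -m crank '[{"dx":0,"dy":-0.001,"dz":0.001,"twist":0,"grip":0.3},{"dx":0,"dy":-0.002,"dz":0.002,"twist":0,"grip":0.3},{"dx":0,"dy":-0.003,"dz":0.003,"twist":0,"grip":0.3},{"dx":0,"dy":-0.004,"dz":0.0035,"twist":0,"grip":0.3},{"dx":0,"dy":-0.005,"dz":0.004,"twist":0,"grip":0.3}]'
python3 -m crank '[{"dx":0,"dy":-0.001,"dz":0.001,"twist":0,"grip":0.3},{"dx":0,"dy":-0.002,"dz":0.002,"twist":0,"grip":0.3},{"dx":0,"dy":-0.003,"dz":0.003,"twist":0,"grip":0.3},{"dx":0,"dy":-0.004,"dz":0.0035,"twist":0,"grip":0.3},{"dx":0,"dy":-0.005,"dz":0.004,"twist":0,"grip":0.3}]'
```

```text
t: 21.73
eef_pos: [0.6056, -0.0035, 0.0214]
ee_rot: [-3.14, 0.002, -1.596]
force: [-3.8, 10.9, 6.9]
width: 0.0566
gripper_force: 6.0
t: 22.15
eef_pos: [0.606, -0.0082, 0.0259]
ee_rot: [-3.139, 0.002, -1.596]
force: [-4.0, 12.0, 10.3]
width: 0.0572
gripper_force: 7.3
```

```bash

python3 -m crank '[{"dx":0,"dy":-0.001,"dz":0.001,"twist":0,"grip":0.3},{"dx":0,"dy":-0.002,"dz":0.001,"twist":0,"grip":0.3},{"dx":0,"dy":-0.003,"dz":0.002,"twist":0,"grip":0.3},{"dx":0,"dy":-0.004,"dz":0.002,"twist":0,"grip":0.3},{"dx":0,"dy":-0.006,"dz":0.003,"twist":0,"grip":0.3}]'
python3 -m crank '[{"dx":0,"dy":-0.001,"dz":0.001,"twist":0,"grip":0.3},{"dx":0,"dy":-0.002,"dz":0.001,"twist":0,"grip":0.3},{"dx":0,"dy":-0.003,"dz":0.002,"twist":0,"grip":0.3},{"dx":0,"dy":-0.004,"dz":0.002,"twist":0,"grip":0.3},{"dx":0,"dy":-0.006,"dz":0.003,"twist":0,"grip":0.3}]'
```

```text
t: 22.57
eef_pos: [0.6064, -0.013, 0.0297]
ee_rot: [-3.138, 0.004, -1.596]
force: [-7.8, 19.3, 18.5]
width: 0.0569
gripper_force: 12.0
t: 22.98
eef_pos: [0.6066, -0.0187, 0.0336]
ee_rot: [-3.137, 0.004, -1.595]
force: [-8.9, 19.5, 23.9]
width: 0.0571
gripper_force: 14.1
```

The force is too high because the tips bear on the slanted edge face and push along the slab. I'll ease off upward at once.

```bash

python3 -m crank '[{"dx":0,"dy":0.0005,"dz":0.001,"twist":0,"grip":0.3},{"dx":0,"dy":0.0005,"dz":0.0015,"twist":0,"grip":0.3},{"dx":0,"dy":0.0005,"dz":0.002,"twist":0,"grip":0.3},{"dx":0,"dy":0.0005,"dz":0.002,"twist":0,"grip":0.3},{"dx":0,"dy":0.0005,"dz":0.002,"twist":0,"grip":0.3}]'
```

```text
t: 23.4
eef_pos: [0.6066, -0.0199, 0.0347]
ee_rot: [-3.137, 0.002, -1.595]
force: [-3.6, 9.5, 12.8]
width: 0.0572
gripper_force: 6.9
```

```bash

python3 -m crank '[{"dx":0,"dy":-0.0003,"dz":0.001,"twist":0,"grip":0.3},{"dx":0,"dy":-0.001,"dz":0.0015,"twist":0,"grip":0.3},{"dx":0,"dy":-0.0015,"dz":0.002,"twist":0,"grip":0.3},{"dx":0,"dy":-0.002,"dz":0.0025,"twist":0,"grip":0.3},{"dx":0,"dy":-0.003,"dz":0.003,"twist":0,"grip":0.3}]'
```

```text
t: 23.82
eef_pos: [0.6064, -0.0237, 0.037]
ee_rot: [-3.138, 0.001, -1.596]
force: [-0.3, 4.1, 5.8]
width: 0.057
gripper_force: 3.6
```

```bash

python3 -m crank '[{"dx":0,"dy":-0.0008,"dz":0.0005,"twist":0,"grip":0.3},{"dx":0,"dy":-0.0016,"dz":0.001,"twist":0,"grip":0.3},{"dx":0,"dy":-0.0024,"dz":0.0015,"twist":0,"grip":0.3},{"dx":0,"dy":-0.0032,"dz":0.002,"twist":0,"grip":0.3},{"dx":0,"dy":-0.004,"dz":0.0025,"twist":0,"grip":0.3}]'
```

```text
t: 24.23
eef_pos: [0.6061, -0.0282, 0.0391]
ee_rot: [-3.139, 0.001, -1.596]
force: [0.9, 2.9, 4.7]
width: 0.0567
gripper_force: 2.3
```

```bash

python3 -m crank '[{"dx":0,"dy":-0.0008,"dz":0.0005,"twist":0,"grip":0.3},{"dx":0,"dy":-0.0016,"dz":0.001,"twist":0,"grip":0.3},{"dx":0,"dy":-0.0024,"dz":0.0015,"twist":0,"grip":0.3},{"dx":0,"dy":-0.0032,"dz":0.0018,"twist":0,"grip":0.3},{"dx":0,"dy":-0.004,"dz":0.002,"twist":0,"grip":0.3}]'
```

```text
t: 24.65
eef_pos: [0.6056, -0.0324, 0.0405]
ee_rot: [-3.14, 0.0, -1.596]
force: [2.8, 3.4, 6.5]
width: 0.057
gripper_force: 3.2
```

```bash

python3 -m crank '[{"dx":0,"dy":-0.0008,"dz":0.0005,"twist":0,"grip":0.3},{"dx":0,"dy":-0.0016,"dz":0.0008,"twist":0,"grip":0.3},{"dx":0,"dy":-0.0024,"dz":0.0012,"twist":0,"grip":0.3},{"dx":0,"dy":-0.0032,"dz":0.0014,"twist":0,"grip":0.3},{"dx":0,"dy":-0.004,"dz":0.0016,"twist":0,"grip":0.3}]'
```

```text
t: 25.07
eef_pos: [0.6051, -0.0366, 0.0419]
ee_rot: [-3.141, 0.0, -1.596]
force: [2.5, 1.6, 5.6]
width: 0.0567
gripper_force: 2.7
```

```bash

python3 -m crank '[{"dx":0,"dy":-0.0008,"dz":0.0005,"twist":0,"grip":0.3},{"dx":0,"dy":-0.0016,"dz":0.0008,"twist":0,"grip":0.3},{"dx":0,"dy":-0.0024,"dz":0.0012,"twist":0,"grip":0.3},{"dx":0,"dy":-0.0032,"dz":0.0014,"twist":0,"grip":0.3},{"dx":0,"dy":-0.004,"dz":0.0015,"twist":0,"grip":0.3}]'
```

```text
t: 25.48
eef_pos: [0.6043, -0.0407, 0.0429]
ee_rot: [3.141, -0.0, -1.597]
force: [2.1, 1.0, 2.6]
width: 0.0566
gripper_force: 1.6
```

```bash

python3 -m crank '[{"dx":0,"dy":-0.0008,"dz":0.0002,"twist":0,"grip":0.3},{"dx":0,"dy":-0.0016,"dz":0.0004,"twist":0,"grip":0.3},{"dx":0,"dy":-0.0024,"dz":0.0006,"twist":0,"grip":0.3},{"dx":0,"dy":-0.0032,"dz":0.0006,"twist":0,"grip":0.3},{"dx":0,"dy":-0.004,"dz":0.0007,"twist":0,"grip":0.3}]'
```

```text
t: 25.9
eef_pos: [0.6044, -0.0446, 0.0437]
ee_rot: [3.141, -0.0, -1.597]
force: [0.7, 0.4, 2.9]
width: 0.0571
gripper_force: 1.3
```

```bash

python3 -m crank '[{"dx":0,"dy":-0.0008,"dz":0.0002,"twist":0,"grip":0.3},{"dx":0,"dy":-0.0016,"dz":0.0004,"twist":0,"grip":0.3},{"dx":0,"dy":-0.0024,"dz":0.0005,"twist":0,"grip":0.3},{"dx":0,"dy":-0.0032,"dz":0.0005,"twist":0,"grip":0.3},{"dx":0,"dy":-0.004,"dz":0.0005,"twist":0,"grip":0.3}]'
python3 - <<'E'
from h import *
a=arm.grab_frame("top")[180:310,320:500];b=arm.grab_frame("scene")[130:240,300:430]
a=cv2.resize(a,(400,290),interpolation=cv2.INTER_CUBIC);b=cv2.resize(b,(400,290),interpolation=cv2.INTER_CUBIC)
cv2.imwrite("pics/a8.png",np.hstack([a,b])[:,:,::-1])
E
```

```text
t: 26.32
eef_pos: [0.6045, -0.0486, 0.0443]
ee_rot: [3.141, -0.0, -1.596]
force: [-0.1, 1.0, 3.1]
width: 0.057
gripper_force: 1.2
```

View pics/a8.png

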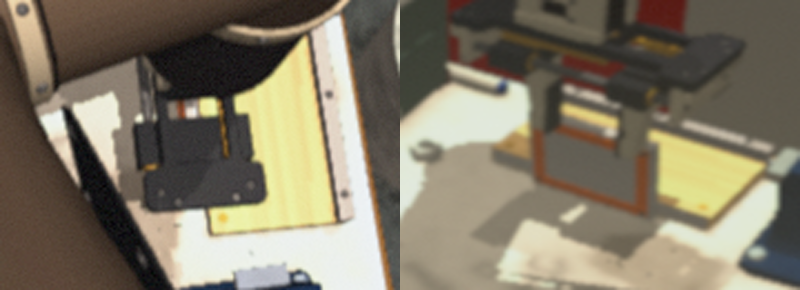

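The cover stands nearly upright against the step, orange gasket frame facing outward at scene crop (590,170), with the fingertips at its top edge. A little more push makes it vertical.

```bash

python3 -m crank '[{"dx":0,"dy":-0.0008,"dz":0,"twist":0,"grip":0.3},{"dx":0,"dy":-0.0016,"dz":0,"twist":0,"grip":0.3},{"dx":0,"dy":-0.0024,"dz":0,"twist":0,"grip":0.3},{"dx":0,"dy":-0.0032,"dz":0,"twist":0,"grip":0.3},{"dx":0,"dy":-0.004,"dz":0,"twist":0,"grip":0.3}]'
python3 -m crank '[{"dx":0,"dy":-0.0005,"dz":0,"twist":0,"grip":0.3},{"dx":0,"dy":-0.001,"dz":0,"twist":0,"grip":0.3},{"dx":0,"dy":-0.0015,"dz":0,"twist":0,"grip":0.3},{"dx":0,"dy":-0.002,"dz":0,"twist":0,"grip":0.3},{"dx":0,"dy":-0.002,"dz":0,"twist":0,"grip":0.3}]'
```

```text
t: 26.83
eef_pos: [0.6044, -0.0526, 0.0439]
ee_rot: [3.141, -0.0, -1.597]
force: [-0.5, -0.2, -0.8]
width: 0.0571
gripper_force: 0.0
t: 27.25
eef_pos: [0.6047, -0.0545, 0.0443]
ee_rot: [3.142, -0.0, -1.596]
force: [-1.1, 0.2, 0.5]
width: 0.0572
gripper_force: 0.0
```

Contact has gone, so it has tipped upright by itself. I'll drop the tips about 12 mm onto the gasket face and push it over.

```bash

python3 -m crank '[{"dx":0,"dy":0.004,"dz":0,"twist":0,"grip":0.3},{"dx":0,"dy":0.006,"dz":-0.003,"twist":0,"grip":0.3},{"dx":0,"dy":0.006,"dz":-0.008,"twist":0,"grip":0.3},{"dx":0,"dy":0.006,"dz":-0.012,"twist":0,"grip":0.3},{"dx":0,"dy":0.005,"dz":-0.012,"twist":0,"grip":0.3}]'
python3 -m crank '[{"dx":0,"dy":-0.001,"dz":0,"twist":0,"grip":0.3},{"dx":0,"dy":-0.0025,"dz":0,"twist":0,"grip":0.3},{"dx":0,"dy":-0.004,"dz":0,"twist":0,"grip":0.3},{"dx":0,"dy":-0.0055,"dz":0,"twist":0,"grip":0.3},{"dx":0,"dy":-0.007,"dz":0,"twist":0,"grip":0.3}]'
python3 -m crank '[{"dx":0,"dy":-0.001,"dz":0,"twist":0,"grip":0.3},{"dx":0,"dy":-0.002,"dz":0,"twist":0,"grip":0.3},{"dx":0,"dy":-0.003,"dz":0,"twist":0,"grip":0.3},{"dx":0,"dy":-0.004,"dz":0,"twist":0,"grip":0.3},{"dx":0,"dy":-0.005,"dz":0,"twist":0,"grip":0.3}]'
```

```text
t: 27.67
eef_pos: [0.6039, -0.0494, 0.031]
ee_rot: [3.14, -0.0, -1.596]
force: [0.4, 0.1, -0.2]
width: 0.0572
gripper_force: 0.0
t: 28.08
eef_pos: [0.6048, -0.0567, 0.0325]
ee_rot: [-3.141, 0.0, -1.597]
force: [0.3, -0.6, 0.7]
width: 0.0569
gripper_force: 0.0
t: 28.5
eef_pos: [0.6049, -0.0615, 0.0325]
ee_rot: [-3.141, 0.0, -1.596]
force: [0.3, -0.3, 0.7]
width: 0.0568
gripper_force: 0.4
```

```bash

python3 -m crank '[{"dx":0,"dy":-0.001,"dz":0,"twist":0,"grip":0.3},{"dx":0,"dy":-0.002,"dz":0,"twist":0,"grip":0.3},{"dx":0,"dy":-0.003,"dz":0,"twist":0,"grip":0.3},{"dx":0,"dy":-0.004,"dz":0,"twist":0,"grip":0.3},{"dx":0,"dy":-0.005,"dz":0,"twist":0,"grip":0.3}]'
```

```text
t: 28.92
eef_pos: [0.6047, -0.0666, 0.0323]
ee_rot: [3.142, -0.0, -1.596]
force: [0.3, -0.4, 0.3]
width: 0.0569
gripper_force: 0.2
```

```bash

python3 -m crank '[{"dx":0,"dy":-0.001,"dz":0,"twist":0,"grip":0.3},{"dx":0,"dy":-0.002,"dz":0,"twist":0,"grip":0.3},{"dx":0,"dy":-0.003,"dz":0,"twist":0,"grip":0.3},{"dx":0,"dy":-0.004,"dz":0,"twist":0,"grip":0.3},{"dx":0,"dy":-0.005,"dz":0,"twist":0,"grip":0.3}]'
python3 -m crank '[{"dx":0,"dy":-0.001,"dz":0,"twist":0,"grip":0.3},{"dx":0,"dy":-0.002,"dz":0,"twist":0,"grip":0.3},{"dx":0,"dy":-0.003,"dz":0,"twist":0,"grip":0.3},{"dx":0,"dy":-0.004,"dz":0,"twist":0,"grip":0.3},{"dx":0,"dy":-0.005,"dz":0,"twist":0,"grip":0.3}]'
python3 -m crank '[{"dx":0,"dy":-0.001,"dz":0,"twist":0,"grip":0.3},{"dx":0,"dy":-0.002,"dz":0,"twist":0,"grip":0.3},{"dx":0,"dy":-0.003,"dz":0,"twist":0,"grip":0.3},{"dx":0,"dy":-0.004,"dz":0,"twist":0,"grip":0.3},{"dx":0,"dy":-0.005,"dz":0,"twist":0,"grip":0.3}]'
python3 - <<'E'
from h import *
a=arm.grab_frame("top")[180:310,320:500];b=arm.grab_frame("scene")[130:240,300:430]
a=cv2.resize(a,(400,290),interpolation=cv2.INTER_CUBIC);b=cv2.resize(b,(400,290),interpolation=cv2.INTER_CUBIC)
cv2.imwrite("pics/a9.png",np.hstack([a,b])[:,:,::-1])
E
```

```text
t: 29.33
eef_pos: [0.6046, -0.0716, 0.0323]
ee_rot: [3.141, -0.0, -1.596]
force: [-0.3, -0.6, 0.1]
width: 0.0571
gripper_force: 0.1
t: 29.75
eef_pos: [0.6047, -0.0766, 0.0324]
ee_rot: [3.142, -0.0, -1.596]
force: [-0.1, 0.7, -0.7]
width: 0.0569
gripper_force: 0.0
t: 30.17
eef_pos: [0.6048, -0.0816, 0.0324]
ee_rot: [-3.142, -0.0, -1.596]
force: [0.3, 0.3, -0.2]
width: 0.0567
gripper_force: 0.0
```

View pics/a9.png

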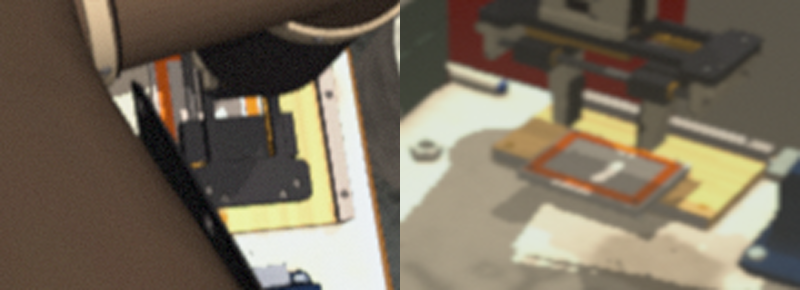

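The cover has tipped over and lies gasket up on the board, overhanging the step. I'll go back behind its trailing edge, lower to about 24 mm true, and measure.

```bash

python3 -m crank '[{"dx":0,"dy":0.015,"dz":0.005,"twist":0,"grip":0.3},{"dx":0,"dy":0.03,"dz":0.005,"twist":0,"grip":0.3},{"dx":0,"dy":0.05,"dz":0.005,"twist":0,"grip":0.3},{"dx":0,"dy":0.065,"dz":0.005,"twist":0,"grip":0.3},{"dx":0,"dy":0.07,"dz":0.005,"twist":0,"grip":0.3}]'
python3 -m crank '[{"dx":0,"dy":0,"dz":-0.01,"twist":0,"grip":0.3},{"dx":0,"dy":0,"dz":-0.02,"twist":0,"grip":0.3},{"dx":0,"dy":0,"dz":-0.03,"twist":0,"grip":0.3},{"dx":0,"dy":0,"dz":-0.04,"twist":0,"grip":0.3},{"dx":0,"dy":0,"dz":-0.051,"twist":0,"grip":0.3}]'
python3 - <<'E'
from h import *
O=((2,130,80),(16,255,255))
for n,roi in(("scene",(315,160,415,225)),("top",(370,170,480,290))):
    for r in rect(n,arm.grab_frame(n),*O,.03,roi): print(n,r)
print(arm.get_state()["eef_pos"])
E
```

```text
t: 30.68
eef_pos: [0.605, -0.0098, 0.0375]
ee_rot: [-3.141, 0.0, -1.595]
force: [0.6, -0.2, 0.2]
width: 0.0572
gripper_force: 0.0
t: 31.1
eef_pos: [0.6043, -0.0123, -0.0151]
ee_rot: [3.141, -0.0, -1.597]
force: [-0.6, -0.5, -0.9]
width: 0.0569
gripper_force: 0.0
scene [ 642.2476 -216.3234]
scene (56.0262451171875, 55.269874572753906)
scene 28.884742736816406
scene [[ 604.3705 -205.6581]
 [ 631.0686 -254.0521]
 [ 680.1248 -226.9886]
 [ 653.4266 -178.5947]]
top [ 615.5516 -123.2325]
top (7.686280727386475, 72.7000961303711)
top 89.19804382324219
top [[ 579.1513 -126.5665]
 [ 651.8443 -127.584 ]
 [ 651.9518 -119.8985]
 [ 579.2589 -118.881 ]]
[ 0.6029 -0.0124 -0.0164]
```

```bash

python3 -m crank '[{"dx":0,"dy":-0.003,"dz":0,"twist":0,"grip":0.3},{"dx":0,"dy":-0.006,"dz":0,"twist":0,"grip":0.3},{"dx":0,"dy":-0.01,"dz":0,"twist":0,"grip":0.3},{"dx":0,"dy":-0.014,"dz":0,"twist":0,"grip":0.3},{"dx":0,"dy":-0.018,"dz":0,"twist":0,"grip":0.3}]'
python3 -m crank '[{"dx":0,"dy":-0.003,"dz":0,"twist":0,"grip":0.3},{"dx":0,"dy":-0.006,"dz":0,"twist":0,"grip":0.3},{"dx":0,"dy":-0.009,"dz":0,"twist":0,"grip":0.3},{"dx":0,"dy":-0.012,"dz":0,"twist":0,"grip":0.3},{"dx":0,"dy":-0.015,"dz":0,"twist":0,"grip":0.3}]'
python3 -m crank '[{"dx":0,"dy":-0.003,"dz":0,"twist":0,"grip":0.3},{"dx":0,"dy":-0.006,"dz":0,"twist":0,"grip":0.3},{"dx":0,"dy":-0.009,"dz":0,"twist":0,"grip":0.3},{"dx":0,"dy":-0.012,"dz":0,"twist":0,"grip":0.3},{"dx":0,"dy":-0.015,"dz":0,"twist":0,"grip":0.3}]'
python3 - <<'E'
from h import *
print(rect("top",arm.grab_frame("top"),(2,130,80),(16,255,255),.03,(370,170,480,290)))
E
```

```text
t: 31.62
eef_pos: [0.6051, -0.0299, -0.0131]
ee_rot: [-3.141, 0.0, -1.597]
force: [-1.0, 0.5, -0.0]
width: 0.0568
gripper_force: 0.0
t: 32.03
eef_pos: [0.6051, -0.0444, -0.0135]
ee_rot: [-3.141, 0.0, -1.596]
force: [0.2, 3.9, 1.8]
width: 0.057
gripper_force: 1.3
t: 32.45
eef_pos: [0.6049, -0.0596, -0.0135]
ee_rot: [-3.141, 0.0, -1.596]
force: [0.8, 3.0, 2.9]
width: 0.0572
gripper_force: 1.8
(array([ 590.1071, -145.7973]), (8.60714054107666, 63.339599609375), 88.18842315673828, array([[ 558.317 , -149.0975],
       [ 621.625 , -151.0999],
       [ 621.8971, -142.497 ],
       [ 558.5891, -140.4947]], dtype=float32))
```

```bash

python3 -m crank '[{"dx":0,"dy":-0.003,"dz":0,"twist":0,"grip":0.3},{"dx":0,"dy":-0.006,"dz":0,"twist":0,"grip":0.3},{"dx":0,"dy":-0.009,"dz":0,"twist":0,"grip":0.3},{"dx":0,"dy":-0.012,"dz":0,"twist":0,"grip":0.3},{"dx":0,"dy":-0.014,"dz":0,"twist":0,"grip":0.3}]'
python3 -m crank '[{"dx":0,"dy":-0.0005,"dz":0,"twist":0,"grip":0.3},{"dx":0,"dy":-0.001,"dz":0,"twist":0,"grip":0.3},{"dx":0,"dy":-0.0015,"dz":0,"twist":0,"grip":0.3},{"dx":0,"dy":-0.002,"dz":0,"twist":0,"grip":0.3},{"dx":0,"dy":-0.0025,"dz":0,"twist":0,"grip":0.3}]'
python3 -m crank '[{"dx":0,"dy":-0.0003,"dz":0,"twist":0,"grip":0.3},{"dx":0,"dy":-0.0006,"dz":0,"twist":0,"grip":0.3},{"dx":0,"dy":-0.0009,"dz":0,"twist":0,"grip":0.3},{"dx":0,"dy":-0.0012,"dz":0,"twist":0,"grip":0.3},{"dx":0,"dy":-0.0015,"dz":0,"twist":0,"grip":0.3}]'
```

```text
t: 32.92
eef_pos: [0.6048, -0.0738, -0.0136]
ee_rot: [-3.141, 0.0, -1.596]
force: [0.6, 3.7, 4.2]
width: 0.0568
gripper_force: 2.2
t: 33.33
eef_pos: [0.6048, -0.0759, -0.0136]
ee_rot: [-3.141, 0.0, -1.596]
force: [0.0, 4.6, 3.1]
width: 0.0567
gripper_force: 2.4
t: 33.75
eef_pos: [0.6048, -0.0775, -0.0136]
ee_rot: [-3.141, 0.0, -1.596]
force: [0.0, 3.3, 2.9]
width: 0.0571
gripper_force: 2.5
```

```bash

python3 -m crank '[{"dx":0,"dy":-0.0003,"dz":0,"twist":0,"grip":0.3},{"dx":0,"dy":-0.0006,"dz":0,"twist":0,"grip":0.3},{"dx":0,"dy":-0.0009,"dz":0,"twist":0,"grip":0.3},{"dx":0,"dy":-0.0012,"dz":0,"twist":0,"grip":0.3},{"dx":0,"dy":-0.0012,"dz":0,"twist":0,"grip":0.3}]'
```

```text
t: 34.17
eef_pos: [0.6048, -0.0787, -0.0136]
ee_rot: [-3.141, -0.0, -1.596]
force: [0.6, 3.5, 4.1]
width: 0.057
gripper_force: 2.5
```

```bash

python3 -m crank '[{"dx":0,"dy":-0.0003,"dz":0,"twist":0,"grip":0.3},{"dx":0,"dy":-0.0006,"dz":0,"twist":0,"grip":0.3},{"dx":0,"dy":-0.0009,"dz":0,"twist":0,"grip":0.3},{"dx":0,"dy":-0.0012,"dz":0,"twist":0,"grip":0.3},{"dx":0,"dy":-0.0015,"dz":0,"twist":0,"grip":0.3}]'
```

```text
t: 34.58
eef_pos: [0.6048, -0.0802, -0.0136]
ee_rot: [-3.142, 0.0, -1.596]
force: [0.4, 4.3, 5.2]
width: 0.0571
gripper_force: 2.8
```

```bash

python3 -m crank '[{"dx":0,"dy":-0.0003,"dz":0,"twist":0,"grip":0.3},{"dx":0,"dy":-0.0006,"dz":0,"twist":0,"grip":0.3},{"dx":0,"dy":-0.0009,"dz":0,"twist":0,"grip":0.3},{"dx":0,"dy":-0.0012,"dz":0,"twist":0,"grip":0.3},{"dx":0,"dy":-0.0012,"dz":0,"twist":0,"grip":0.3}]'
```

```text
t: 35.0
eef_pos: [0.6048, -0.0814, -0.0136]
ee_rot: [-3.142, -0.0, -1.596]
force: [-0.7, 4.4, 4.7]
width: 0.0575
gripper_force: 2.7
```

```bash

python3 -m crank '[{"dx":0,"dy":-0.0003,"dz":0,"twist":0,"grip":0.3},{"dx":0,"dy":-0.0006,"dz":0,"twist":0,"grip":0.3},{"dx":0,"dy":-0.0009,"dz":0,"twist":0,"grip":0.3},{"dx":0,"dy":-0.001,"dz":0,"twist":0,"grip":0.3},{"dx":0,"dy":-0.001,"dz":0,"twist":0,"grip":0.3}]'
```

```text
t: 35.42
eef_pos: [0.6048, -0.0822, -0.0136]
ee_rot: [-3.141, 0.0, -1.596]
force: [0.4, 5.6, 4.9]
width: 0.0572
gripper_force: 3.3
```

```bash

python3 -m crank '[{"dx":0,"dy":-0.0003,"dz":0,"twist":0,"grip":0.3},{"dx":0,"dy":-0.0006,"dz":0,"twist":0,"grip":0.3},{"dx":0,"dy":-0.0009,"dz":0,"twist":0,"grip":0.3},{"dx":0,"dy":-0.001,"dz":0,"twist":0,"grip":0.3},{"dx":0,"dy":-0.001,"dz":0,"twist":0,"grip":0.3}]'
```

```text
t: 35.83
eef_pos: [0.6048, -0.0824, -0.0136]
ee_rot: [-3.141, 0.001, -1.596]
force: [-0.5, 10.9, 6.6]
width: 0.0568
gripper_force: 5.5
```

```bash

python3 -m crank '[{"dx":0,"dy":-0.0002,"dz":0,"twist":0,"grip":0.3},{"dx":0,"dy":-0.0004,"dz":0,"twist":0,"grip":0.3},{"dx":0,"dy":-0.0006,"dz":0,"twist":0,"grip":0.3},{"dx":0,"dy":-0.0007,"dz":0,"twist":0,"grip":0.3},{"dx":0,"dy":-0.0007,"dz":0,"twist":0,"grip":0.3}]'
```

```text
t: 36.25
eef_pos: [0.6048, -0.0825, -0.0136]
ee_rot: [-3.141, 0.002, -1.596]
force: [-0.8, 13.4, 7.2]
width: 0.057
gripper_force: 7.1
```

It's home against the fence at about 15 N. I'll retreat straight back, lift clear and check.

```bash

python3 -m crank '[{"dx":0,"dy":0.001,"dz":0,"twist":0,"grip":0.3},{"dx":0,"dy":0.004,"dz":0,"twist":0,"grip":0.3},{"dx":0,"dy":0.01,"dz":0,"twist":0,"grip":0.3},{"dx":0,"dy":0.025,"dz":0.005,"twist":0,"grip":0.3},{"dx":0,"dy":0.045,"dz":0.025,"twist":0,"grip":0.3}]'
python3 -m crank '[{"dx":0,"dy":0.03,"dz":0.03,"twist":0,"grip":0.3},{"dx":0,"dy":0.06,"dz":0.055,"twist":0,"grip":0.3},{"dx":-0.01,"dy":0.09,"dz":0.08,"twist":0,"grip":0.3},{"dx":-0.02,"dy":0.12,"dz":0.1,"twist":0,"grip":0.3},{"dx":-0.03,"dy":0.15,"dz":0.12,"twist":0,"grip":0.3}]'
python3 -m crank '[{"dx":-0.02,"dy":0.03,"dz":0,"twist":0,"grip":0.3},{"dx":-0.04,"dy":0.06,"dz":0,"twist":0,"grip":0.3},{"dx":-0.06,"dy":0.08,"dz":0,"twist":0,"grip":0.3},{"dx":-0.08,"dy":0.1,"dz":0,"twist":0,"grip":0.3},{"dx":-0.08,"dy":0.1,"dz":0,"twist":0,"grip":0.3}]'
python3 - <<'E'
from h import *
a=arm.grab_frame("top");b=arm.grab_frame("scene")
print(rect("top",a,(2,130,80),(16,255,255),.03,(390,160,480,290)))
print(rect("top",a,(18,50,120),(35,255,255),.018,(390,160,475,295)))
A=cv2.resize(a[150:300,360:500],(400,429),interpolation=cv2.INTER_CUBIC);B=cv2.resize(b[120:280,280:430],(400,429))
cv2.imwrite("pics/a10.png",np.hstack([A,B])[:,:,::-1])
E
```

```text
t: 36.67
eef_pos: [0.6011, -0.0403, 0.0079]
ee_rot: [3.134, -0.002, -1.599]
force: [0.4, -0.4, 0.1]
width: 0.0569
gripper_force: 0.0
t: 37.08
eef_pos: [0.5736, 0.1116, 0.1319]
ee_rot: [3.141, -0.001, -1.597]
force: [0.7, 0.2, -0.7]
width: 0.0571
gripper_force: 0.0
t: 37.5
eef_pos: [0.4917, 0.2127, 0.131]
ee_rot: [3.14, -0.001, -1.594]
force: [-0.3, -0.0, -1.1]
width: 0.0568
gripper_force: 0.0
(array([ 607.7569, -135.2379]), (76.0100326538086, 100.0359115600586), 88.60313415527344, array([[ 556.8273, -172.0123],
       [ 656.8336, -174.451 ],
       [ 658.6865,  -98.4635],
       [ 558.6802,  -96.0249]], dtype=float32))
(array([ 607.1172, -129.6167]), (102.11480712890625, 201.8994140625), 89.05719757080078, array([[ 505.341 , -179.0062],
       [ 707.2131, -182.3283],
       [ 708.8933,  -80.2273],
       [ 507.0212,  -76.9052]], dtype=float32))
```

View pics/a10.png

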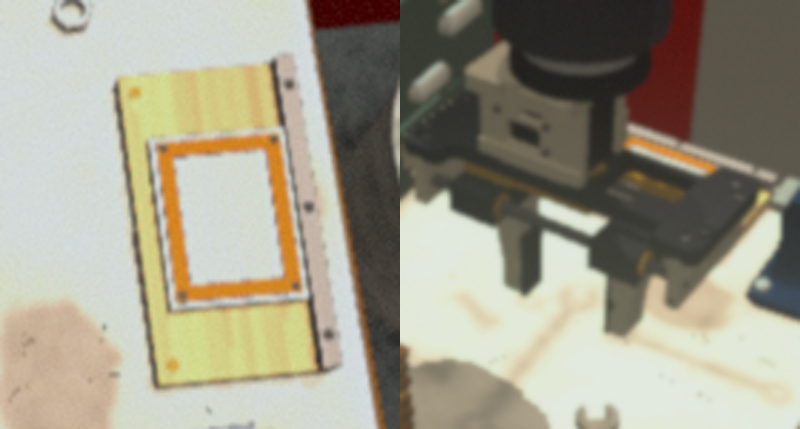

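The top view shows the cover gasket up, square and tight against the fence, centred on the board. The nut hasn't moved and the robot is clear of everything.

```bash
python3 -c "from station import arm; print(arm.job_done())"
```

```text
the job is handed in; nothing more can be done
None
```

The cover now lies gasket side up on the board, square against the fence, and the job is handed in with no verdict shown; the total tool force briefly read about 32 N while levering (two-finger total), over the 25 N guide and possibly the 30 N limit.

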